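# Set the loose tapered peg of a cello head

## Robot

A 6-joint arm with a two-finger parallel gripper is mounted at the origin on the work surface. World frame = base frame: x ahead of the robot, y to its left, z up, the work surface at z = 0. Lengths are in m, angles in rad, forces in N, time in s.
With the tool pointing down it reaches from about 0.35 to 0.85 m from the base axis. Payload 8.1 kg.
Tool frame: the origin (TCP) lies midway between the tips of the shut fingers; the grasp point (between the pads) lies 19 mm behind it (robot.grip_point_offset is the distance from the TCP to the grasp point, in m); z points along the fingers, y is the line along which they close (so a half turn about z gives the same grasp; the last joint's range is limited). The gripper opens to 93 mm and grips with 3 to 60 N. Pads are 15 mm wide; open, the fingers measure 128 mm over their backs; the gripper's body (75 mm by 188 mm) begins 65 mm behind the grasp point.
Start: joints at [-0.085, 0.13, 1.488, -0, 1.523, -0.085], TCP at [0.6, 0, 0.219] pointing down, gripper open.
Joint ranges: [-2.96, 2.96], [-0.89, 2.26], [0.02, 2.5], [-1.34, 4.48], [0, 2.73], [-2.66, 2.66]. Speed limits (rad/s): [2.39, 2.39, 2.79, 3.14, 3.14, 3.14].

## Interface

Orientations are given as a rotation vector (axis times angle).
In Python, from plant import robot, read_camera, job gives the robot as it stands.
- The arm moves only by the shell command python3 -m inch 'ROWS' [FORCE]. ROWS is JSON, one flat list of numbers, 5 for each row, row after row: the shift along the world's x, y, z in mm, then the turn about the world's z in degrees, then the opening in per cent of the stroke, from 0 (shut) to 100 (fully open). In form: [dx, dy, dz, yaw, hand, dx, dy, dz, yaw, hand, ...]. A call has 1 to 10 rows; each row is the pose to reach, as a shift and turn from the pose commanded when the call began; what a row does not reach only later rows make up. A row lasts 1/12 s, in which the tool goes at most 41.7 mm and 7.16 degrees, less where a joint would pass 70% of its speed; a pose out of reach is approached as far as the arm can. A call with a gripper value outside its range is refused whole. The fingers move at their own pace and stop on an object; FORCE is the grip in N (left out, the last holds). Time passes only in rows, so rows that repeat a pose let the fingers close. It gives the time, the measured TCP pose, the force, the opening and the grip force at its end, in the units of the state.
- robot.read_state(): the state, without advancing time (a new reading comes with each control period).
- read_camera(name): name is "scene" or "side" or "wrist"; returns a dict with "image" (420x560x3 uint8, blue, green, red), "K" (3x3 intrinsics, pixels), "extrinsics" (4x4, takes a point from world to camera coordinates); the wrist camera has in their place "mount" (4x4, takes a point from camera to tool coordinates, whose origin is the TCP and whose axes are the flange's). Camera axes: x right, y down, z forward; pixel columns grow to the right and rows downward; lengths in m; the calibration is good to about 2 mm. The wrist camera is an equidistant fisheye: a pixel r from the principal point sees the ray r / f radians off the axis. A picture is of the moment at which its call begins: read the wrist's pose just before it. There is no depth.
- job.close_job(): hands the job in; it is judged then, once.
The state is a dict: "t": time; "q": joint angles; "dq": joint speeds; "joint_torque": joint torques, N m; "tool_pos": TCP position; "orientation": TCP orientation; "force": force on the tool from outside, world axes, zero at the start; "wrist_torque": the same for the moment, N m; "opening": finger opening in m; "gripper_force": force on a finger pad.
Only numpy, scipy, OpenCV 4.12 (cv2) and the standard library are available. Lean on these libraries where they do the work, as an engineer would, in place of code of your own. Each camera call takes 0.05 s, during which the arm holds its last target. There are 200 camera calls.

## Task

One of the two tapered pegs of the cello head is loose: the one nearer the scroll, standing higher than its neighbour. Turn it while pressing it into its hole, so that it wedges firm and stays, and leave its long wing pointing at the scroll, in line with the head. Press with moderate force only (about 15 N, never 30 N), leave the other peg as it is, and do not disturb the other things on the table.

Things in the scene. Friction and masses are not known exactly. Their poses are not given: they have to be found in the camera images.
- head_ref (a point): cello head (unstrung wooden scroll end with a neck stub, 350 mm long) lying on its side on rubber pads on a fixed 18 mm plywood board. Point on its flat upper cheek, 86 mm above the table, midway between the two upright pegs. x: along the head to the scroll (centre 128 mm away), z up. Cheek: 90 mm to either side in x, 27 mm in y; only the pegs stand above it.
- peg_hole (a point): mouth of the loose peg's hole, on the same cheek surface, 45 mm from head_ref towards the scroll (the other peg is 45 mm to the other side, 90 mm between the axes). Axes as head_ref. The hole's axis is vertical.
- peg: loose dark wooden peg, 60 g; can only turn about and slide along its vertical axis. Origin on the axis, at cheek level when peg_in = 0; x towards the long wing. Above the origin: collar (24 mm wide) 28 to 34 mm; blade 12 mm thick across y, 38 to 72 mm high for x = -14 to 14 mm, then the long wing, 44 to 66 mm high, out to x = 30 mm (so 30 mm on one side, 14 on the other).
- peg_grip (a point): on the peg's axis in the middle of the thumb-piece, 57 mm above the peg's origin, 15 mm below the top of the blade; axes as peg. Pinch the 12 mm thickness here from above (along y).
- peg_wing (a point): middle of the end of the long wing, 30 mm from the axis, 55 mm above the peg's origin; axes as peg
- peg_turn (a joint): turn of the loose peg (rad, counter-clockwise seen from above); 0 (or a whole turn) when the long wing points at the scroll. Free in either direction without stops; it starts 1.7 rad to half a turn away, either way round.
- peg_in (a joint): loose peg pushed down (m), stops at 0 and 0.025; starts at 0 to 0.004, rubbing 1.5 N. From about 0.010 the taper bites: while the peg is being turned, a push of 12 to 18 N works it several mm deeper over 1 to 2 rad and wedges it firm (turning grows stiff, up to 0.8 N m; hidden friction varies); pushed without turning it soon sticks and is too weakly held. It stays when let go.
- bush: light wooden bush of the loose peg's hole, 28 mm across, 2 mm proud of the cheek, holding the taper inside the cheek; origin at the hole's mouth, turns and sinks with the head
- pad_sink (a joint): how far the head is pushed down into its rubber pads (m), 0 at rest, about 1 mm for each 5 N of downward push; springs back. 0.006 (30 N) is too hard.
- peg_set (a joint): turn of the other peg (rad), the one nearer the neck stub, of the same shape but already set, standing 16 to 20 mm lower at the start, its long wing pointing roughly to the neck stub. Stiff (0.15 N m). Leave it.
- set_wing (a point): end of the long wing of the peg that is already set
- stapler: red metal stapler with a hinged top arm, 140 x 36 x 55 mm, lying on its base; origin under its centre, x along it
- tape_a: roll of clear tape lying flat, 76 mm across, 19 mm high; origin under its centre
- tape_b: the other roll of clear tape, same size; origin under its centre
- pencil_case: closed plastic pencil case, 210 x 70 x 35 mm; origin under its centre, x along it
- ramekin: white ceramic ramekin, 90 mm across, 45 mm high; origin under its centre
- clip: steel bulldog clip, 50 x 25 x 18 mm, lying on the plywood board beside the neck stub; origin under its centre

How it is judged:
By the outcome, as a careful person would: the job done as asked, in the order asked, and still so for the second after the job is handed in, with the robot touching nothing.
It also fails if it takes over 61 s, if anything falls off the work surface, if the arm or the gripper's body presses on something with over 40 N, if the wrist force passes 120 N, or if a joint passes its speed limit or range.

## Working session

There is one attempt and no reset: what is moved stays moved. The work goes in short steps, Python scripts to look and compute and a shell command to move; the robot and the scene stay as the last step left them, time stands still between calls to the robot, and variables do not carry over. Pictures are saved under pics/ and viewed, at most 10 in all, crops included, and the job is handed in when it is done.

```bash
mkdir -p pics; python3 - <<'E'
from plant import robot, read_camera
import cv2
s=robot.read_state();print(s)
for n in("scene","side","wrist"):
    c=read_camera(n);cv2.imwrite(f"pics/{n}0.png",c["image"]);print(n,c["K"],c.get("extrinsics"),c.get("mount"))
E
```

```text
{'t': 0.0, 'q': array([-8.53751706e-02,  1.31157156e-01,  1.48926503e+00, -4.89885101e-05,
        1.52295381e+00, -8.53718426e-02]), 'dq': array([-3.27703965e-05,  1.89462968e-03,  8.01991840e-04,  1.49597590e-03,
        3.92370243e-04, -1.46753517e-03]), 'joint_torque': array([-1.61290725e-03, -5.59853125e+01, -4.91755986e+01,  7.67333270e-02,
        3.59135563e-02, -2.97389461e-04]), 'tool_pos': array([5.99450255e-01, 6.57514098e-05, 2.17597638e-01]), 'orientation': array([-2.22049996e+00, -2.22049787e+00,  1.86267361e-03]), 'force': array([ 1.02341436,  0.30925118, -0.0576343 ]), 'wrist_torque': array([ 0.03585574, -0.02285108,  0.00746979]), 'gripper_force': 0.0, 'opening': 0.09297132629011713}
scene [[433.40470386   0.         276.75218417]
 [  0.         433.40470386 214.97234648]
 [  0.           0.           1.        ]] [[ 0.40113632  0.91601043 -0.00381398 -0.21612765]
 [ 0.67550801 -0.29862334 -0.67417582 -0.30203076]
 [-0.61869102  0.26786003 -0.73856105  1.74345033]
 [ 0.          0.          0.          1.        ]] None
side [[415.54623203   0.         272.00969635]
 [  0.         415.54623203 211.00046283]
 [  0.           0.           1.        ]] [[ 0.97577108 -0.21875936  0.00389045 -0.54473584]
 [-0.10795627 -0.49685031 -0.86109536  0.17394985]
 [ 0.19030564  0.83981195 -0.50842861  0.96991346]
 [ 0.          0.          0.          1.        ]] None
wrist [[325.1922621    0.         278.85012664]
 [  0.         325.1922621  207.23075287]
 [  0.           0.           1.        ]] None [[ 1.22536479e-03 -9.65700759e-01 -2.59654660e-01  7.16460430e-02]
 [ 9.99999111e-01  1.04661655e-03  8.26656844e-04 -4.30289740e-04]
 [-5.26544277e-04 -2.59655442e-01  9.65701183e-01 -1.66904589e-01]
 [ 0.00000000e+00  0.00000000e+00  0.00000000e+00  1.00000000e+00]]
```

View pics/scene0.png

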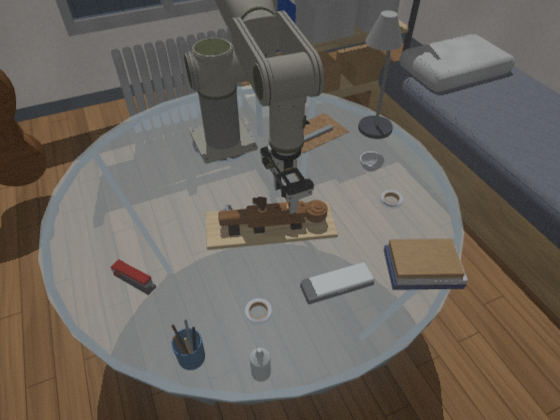

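View pics/side0.png

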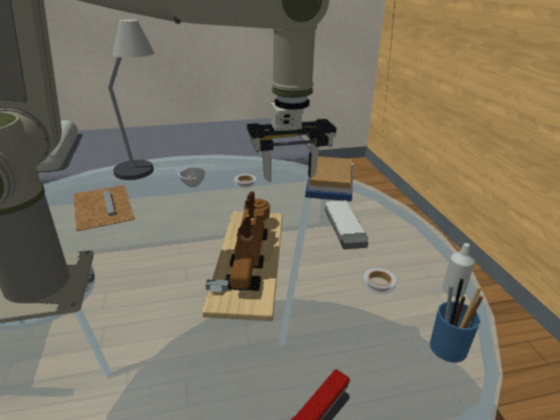

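The scene picture shows the head with its scroll at about (316,209) and the neck stub at (228,215). The side picture shows the scroll at (257,208), the loose peg near (250,205) and the set peg near (244,228). I'll look closer.

```bash
python3 - <<'E'
import cv2,numpy as np
a=cv2.imread("pics/scene0.png")[180:260,200:350];b=cv2.imread("pics/side0.png")[180:300,195:295]
A=cv2.resize(a,None,fx=5,fy=5,interpolation=3)[:, :]
cv2.imwrite("pics/c1.png",A)
cv2.imwrite("pics/c2.png",cv2.resize(b,None,fx=5,fy=5,interpolation=3))
E
```

```text
(no output)
```

View pics/wrist0.png

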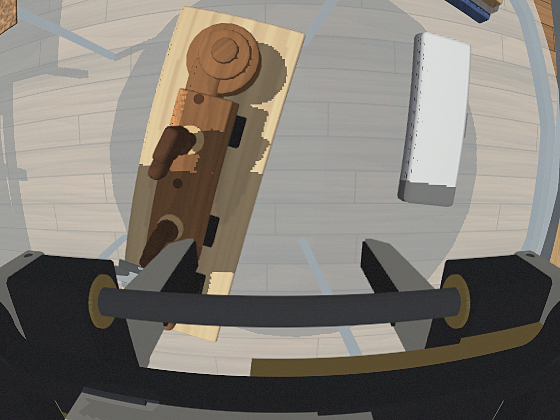

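View pics/c2.png

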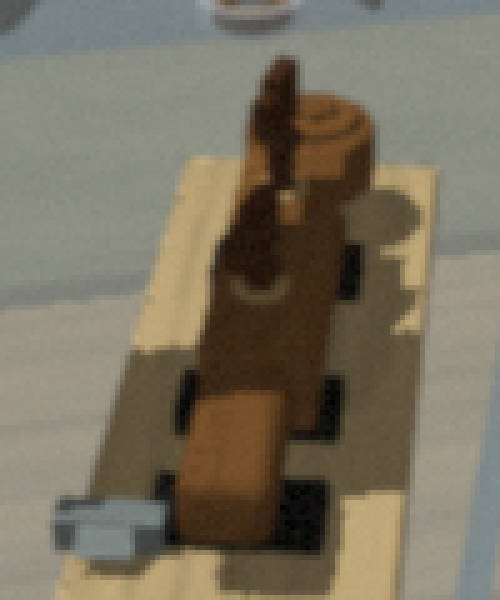

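The wrist picture shows the scroll at (228,48). The loose peg's bush is near (195,138), with its blade running from (180,130) to the long-wing end at (157,172). The set peg's bush is near (173,225), and its wing points towards the stub at (145,265).

```bash
cat >h.py <<'E'
import numpy as np, cv2
from scipy.spatial.transform import Rotation as R
from plant import robot, read_camera
def shot(name):
    s=robot.read_state();c=read_camera("wrist");cv2.imwrite(name,c["image"]);np.savez("last.npz",p=s["tool_pos"],o=s["orientation"],K=c["K"],M=c["mount"]);return s
def pt(u,v,z,f="last.npz"):
    d=np.load(f);K=d["K"];x=np.array([(u-K[0,2])/K[0,0],(v-K[1,2])/K[1,1]]);r=np.hypot(*x)
    ray=np.r_[np.sin(r)*x/r,np.cos(r)];Rw=R.from_rotvec(d["o"]).as_matrix();M=d["M"]
    o=Rw@M[:3,3]+d["p"];ray=Rw@M[:3,:3]@ray
    return o+ray*(z-o[2])/ray[2]
def px(P,f="last.npz"):
    d=np.load(f);K=d["K"];M=d["M"];Rw=R.from_rotvec(d["o"]).as_matrix()
    q=M[:3,:3].T@(Rw.T@(np.asarray(P)-d["p"])-M[:3,3]);a=np.arctan2(np.hypot(q[0],q[1]),q[2])
    return K[:2,2]+K[0,0]*a*q[:2]/np.hypot(q[0],q[1])
E
python3 - <<'E'
from h import *
s=robot.read_state()
np.savez("last.npz",p=s["tool_pos"],o=s["orientation"],K=read_camera("wrist")["K"],M=read_camera("wrist")["mount"])
for n,u,v,z in[("scroll",228,48,.086),("bushL",195,138,.088),("bushS",173,225,.088),("cheekcorners",181,88,.086),("",238,102,.086),("blade short",180,130,.155),("blade long",157,172,.150)]: print(n,pt(u,v,z).round(4))
E
```

```text
scroll [0.5526 0.1419 0.086 ]
bushL [0.5214 0.0583 0.088 ]
bushS [ 0.4938 -0.0265  0.088 ]
cheekcorners [0.508  0.1062 0.086 ]
 [0.5619 0.0904 0.086 ]
blade short [0.5278 0.0676 0.155 ]
blade long [0.506  0.0364 0.15  ]
```

```bash
python3 -m inch '[-20,15,0,7,100, -40,30,0,14,100, -60,45,0,21,100, -78,58,0,28,100, -78,58,0,35,100, -78,58,0,42,100, -78,58,0,49,100, -78,58,0,56,100, -78,58,0,63,100, -78,58,0,70,100]'; python3 -m inch '[0,0,0,7,100, 0,0,0,14,100, 0,0,0,21,100, 0,0,0,28,100, 0,0,0,35,100, 0,0,0,42,100, 0,0,0,49,100, 0,0,0,56,100, 0,0,0,63,100, 0,0,0,70,100]'; python3 - <<'E'
from h import *
s=shot("pics/w1.png");print(s["q"],s["tool_pos"],s["orientation"])
E
```

```text
t: 1.08
tool_pos: [0.5219, 0.0581, 0.2186]
orientation: [-0.536, -3.095, 0.0]
force: [0.2, 0.1, 0.5]
opening: 0.0929
gripper_force: 0.0
t: 1.92
tool_pos: [0.5219, 0.058, 0.2186]
orientation: [1.336, -2.843, -0.0]
force: [-0.1, -0.3, 0.2]
opening: 0.0929
gripper_force: 0.0
[ 1.30615934e-02 -7.26017627e-02  1.69527646e+00  3.84043449e-06
  1.51903926e+00 -2.43643597e+00] [0.5219283  0.05802342 0.21855693] [ 1.33623565e+00 -2.84313115e+00 -8.42684035e-05]
```

View pics/w1.png

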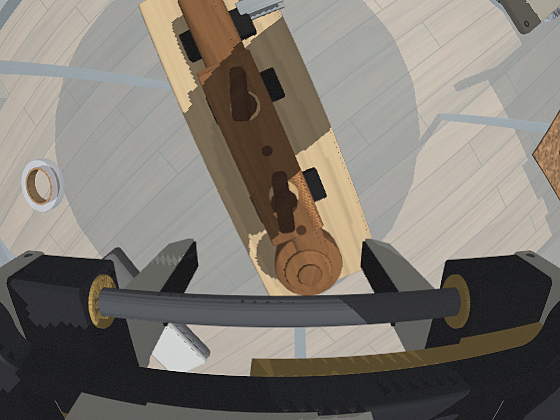

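The picture shows the loose peg's blade around (283,172)–(285,230) between the fingers, with its bush near (291,205). The set peg is at (240,95). I'll enlarge it.

```bash
python3 -c "
import cv2
a=cv2.imread('pics/w1.png')[50:250,200:340];cv2.imwrite('pics/c3.png',cv2.resize(cv2.convertScaleAbs(a[100:],alpha=1.8),None,fx=5.7,fy=5.7,interpolation=2))"
```

```text
(no output)
```

View pics/c3.png

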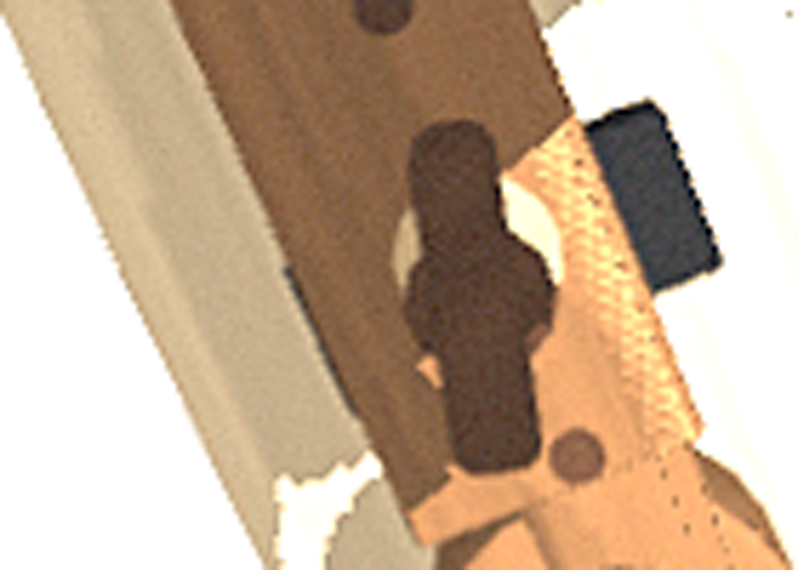

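The enlarged crop shows the long-wing end at full-frame (279.5,172), the short end at about (287,231), and the bush centre at (283.9,195.6). The collar is centred at (284.2,203.5).

```bash
python3 - <<'E'
from h import *
for n,u,v,z in[("bushL",283.9,195.6,.088),("collar",284.2,203.5,.119),("long",279.5,172,.150),("short",287.2,231.5,.156),("edgeL1",231,150,.086),("edgeL2",272,243,.086),("R1",300.5,171,.086),("R2",322.5,225,.086)]: print(n,pt(u,v,z).round(4))
a=pt(279.5,172,.150);b=pt(287.2,231.5,.156);d=a-b;print(np.degrees(np.arctan2(d[1],d[0])),np.hypot(d[0],d[1]))
h=np.radians(72)
B=pt(283.9,195.6,.088)
for off in(-135,): print(px(B+[0,0,0]))
for ang in(235,228,240):
  c=np.r_[np.cos(np.radians(ang)),np.sin(np.radians(ang)),0]
  print(ang,px(B+c*.03+[0,0,.064-.002]),px(B-c*.014+[0,0,.070-.002]))
for p,q in(((231,150),(272,243)),((300.5,171),(322.5,225))):
  d=pt(*q,.086)-pt(*p,.086);print(np.degrees(np.arctan2(d[1],d[0])))
E
```

```text
bushL [0.5159 0.0584 0.088 ]
collar [0.5159 0.0581 0.119 ]
long [0.4987 0.0311 0.15  ]
short [0.5222 0.0685 0.156 ]
edgeL1 [ 0.5263 -0.006   0.086 ]
edgeL2 [0.5556 0.0884 0.086 ]
R1 [0.4893 0.0504 0.086 ]
R2 [0.5057 0.1054 0.086 ]
-122.08991278398672 0.044213842948620574
[283.9 195.6]
235 [281.99424612 174.82674551] [286.61429865 234.17009398]
228 [286.99268251 174.73982431] [284.33299845 234.21275605]
240 [278.44892547 175.25938838] [288.23335083 233.97904007]
72.75134715088672
73.37393080299809
```

```bash
python3 -m inch '[-6,0,-10,7.5,60, -6,0,-40,7.5,60, -6,0,-65,7.5,60, -6,0,-85,7.5,60, -6,0,-93,7.5,60, -6,0,-93,7.5,60, -6,0,-93,7.5,0, -6,0,-93,7.5,0, -6,0,-93,7.5,0, -6,0,-93,7.5,0]' 60; python3 -m inch '[0,0,0,0,0, 0,0,0,0,0, 0,0,0,0,0, 0,0,0,0,0, 0,0,0,0,0]' 60;  python3 - <<'E'
from h import *
s=shot("pics/w2.png");print(s["q"],s["tool_pos"],s["force"],s["wrist_torque"],s["opening"],s["gripper_force"])
E
```

```text
t: 2.8
tool_pos: [0.5171, 0.058, 0.1272]
orientation: [-1.51, 2.753, -0.002]
force: [0.0, 0.1, 0.5]
opening: 0.0338
gripper_force: 0.0
t: 3.22
tool_pos: [0.5162, 0.058, 0.1258]
orientation: [-1.511, 2.754, -0.0]
force: [0.3, 0.8, 1.0]
opening: 0.0118
gripper_force: 59.8
[ 1.31689062e-02 -2.39754358e-02  1.82042123e+00 -3.95429810e-05
  1.34478678e+00 -2.56111565e+00] [0.51615698 0.05798751 0.12578118] [0.32801699 0.75570823 1.01195803] [ 0.17572556 -0.18436525 -0.00594189] 0.01183932601883956 59.806352220475674
```

View pics/w2.png

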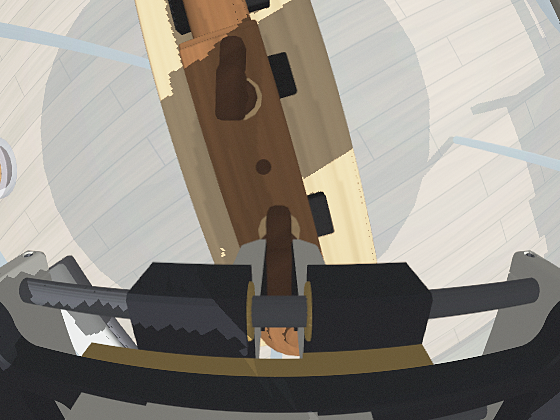

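The picture shows the blade (279,235) pinched square between the pads, with the bush clear at (280,222). Next I turn it clockwise while easing it down.

```bash
python3 -m inch '[0,0,-1,-3,0, 0,0,-2,-6,0, 0,0,-3,-9,0, 0,0,-4,-12,0, 0,0,-5,-15,0, 0,0,-6,-18,0]' 60;python3 -c "
from h import *
s=robot.read_state();print(s['wrist_torque'])"; python3 -m inch '[0,0,-0.5,-3,0, 0,0,-1,-6,0, 0,0,-1.5,-9,0, 0,0,-2,-12,0]' 60;python3 -c "
from h import *
s=robot.read_state();print(s['wrist_torque'])"
```

```text
t: 3.77
tool_pos: [0.5163, 0.0579, 0.1199]
orientation: [-1.058, 2.958, -0.001]
force: [0.7, -0.1, 1.2]
opening: 0.0115
gripper_force: 59.8
[ 0.01801076 -0.05208436  0.07436199]
t: 4.1
tool_pos: [0.5164, 0.0579, 0.1179]
orientation: [-0.743, 3.052, -0.001]
force: [1.1, -2.1, 1.5]
opening: 0.0117
gripper_force: 59.8
[-0.06954748 -0.19044392  0.02901867]
```

```bash
python3 -m inch '[0,0,-0.7,-2,0, 0,0,-1.4,-4,0, 0,0,-2,-6,0]' 60; python3 -m inch '[0,0,-0.7,-2,0, 0,0,-1.4,-4,0, 0,0,-2,-6,0]' 60;python3 -c "
from h import *
s=robot.read_state();print(s['wrist_torque'])"
```

```text
t: 4.35
tool_pos: [0.5164, 0.0578, 0.116]
orientation: [-0.583, 3.086, -0.001]
force: [2.1, -0.5, 1.3]
opening: 0.012
gripper_force: 59.8
t: 4.6
tool_pos: [0.5165, 0.0578, 0.1142]
orientation: [-0.421, 3.112, -0.001]
force: [-0.4, -1.3, 5.0]
opening: 0.0115
gripper_force: 59.8
[-0.08624302  0.14010875  0.05074649]
```

```bash
python3 -m inch '[0,0,-0.5,-3,0, 0,0,-1,-6,0, 0,0,-1.5,-9,0, 0,0,-2,-12,0]' 60; python3 -c "
from h import *
s=robot.read_state();print(s['wrist_torque'])"
```

```text
t: 4.93
tool_pos: [0.5165, 0.0577, 0.1126]
orientation: [-0.092, 3.139, -0.001]
force: [-2.4, -1.9, 7.2]
opening: 0.0118
gripper_force: 59.8
[-0.22755293  0.39173116  0.15385865]
```

```bash
python3 -m inch '[0,0,-0.3,-3,0, 0,0,-0.7,-6,0, 0,0,-1,-9,0]' 60; python3 -c "
from h import *
s=robot.read_state();print(s['wrist_torque'])"
```

```text
t: 5.18
tool_pos: [0.5165, 0.0576, 0.1118]
orientation: [0.155, 3.137, -0.001]
force: [-1.9, -1.2, 9.1]
opening: 0.0119
gripper_force: 59.8
[-0.29772814  0.47125195  0.14774231]
```

```bash
python3 -m inch '[0,0,-0.5,-3,0, 0,0,-1,-6,0, 0,0,-1.5,-9,0, 0,0,-2,-12,0]' 60; python3 -c "
from h import *
s=robot.read_state();print(s['wrist_torque'])"
```

```text
t: 5.52
tool_pos: [0.5166, 0.0575, 0.1102]
orientation: [0.481, 3.103, -0.001]
force: [-4.1, -1.5, 12.5]
opening: 0.0111
gripper_force: 59.7
[-0.46540209  0.8721786   0.2135749 ]
```

```bash
python3 -m inch '[0,0,-0.5,-3,0, 0,0,-1,-6,0, 0,0,-1.2,-9,0, 0,0,-1.5,-12,0]' 60; python3 -c "
from h import *
s=robot.read_state();print(s['wrist_torque'])"
```

```text
t: 5.85
tool_pos: [0.5165, 0.0575, 0.109]
orientation: [0.803, 3.036, -0.001]
force: [-6.0, -3.0, 14.2]
opening: 0.0115
gripper_force: 59.7
[-0.54493473  1.09930487  0.24076468]
```

```bash
python3 -m inch '[-0.2,-0.1,-0.3,-3,0, -0.4,-0.2,-0.6,-6,0, -0.6,-0.2,-0.9,-9,0, -0.7,-0.3,-1.2,-12,0]' 60; python3 -c "
from h import *
s=robot.read_state();print(s['wrist_torque'])"
```

```text
t: 6.18
tool_pos: [0.5164, 0.0573, 0.1081]
orientation: [1.116, 2.934, 0.0]
force: [-4.4, -2.1, 14.5]
opening: 0.0116
gripper_force: 59.8
[-0.30250663  0.78978424  0.17483955]
```

```bash
python3 -m inch '[0,0,-0.2,-3,0, 0,0,-0.4,-6,0, 0,0,-0.6,-9,0, 0,0,-0.8,-12,0]' 60; python3 -c "
from h import *
s=robot.read_state();print(s['wrist_torque'])"
```

```text
t: 6.52
tool_pos: [0.5164, 0.0573, 0.1074]
orientation: [1.416, 2.801, 0.0]
force: [-3.9, -2.5, 15.6]
opening: 0.0118
gripper_force: 59.8
[-0.43583147  0.97090728  0.210558  ]
```

```bash
python3 -m inch '[-0.1,0,-0.2,-3,0, -0.2,-0.1,-0.4,-6,0, -0.3,-0.2,-0.6,-9,0, -0.4,-0.2,-0.8,-12,0]' 60; python3 -c "
from h import *
s=robot.read_state();print(s['wrist_torque'])"
```

```text
t: 6.85
tool_pos: [0.5162, 0.0572, 0.1067]
orientation: [1.701, 2.638, 0.002]
force: [-3.0, -2.1, 14.0]
opening: 0.0113
gripper_force: 59.8
[-0.31449552  0.7521411   0.24493286]
```

```bash
python3 -m inch '[0,0,-0.2,-3,0, 0,0,-0.4,-6,0, 0,0,-0.6,-9,0, 0,0,-0.8,-12,0]' 60; python3 -c "
from h import *
s=shot('pics/w3.png');print(s['wrist_torque'],s['q'][5])"
```

```text
t: 7.18
tool_pos: [0.5162, 0.0572, 0.106]
orientation: [1.968, 2.446, 0.002]
force: [-4.5, -2.1, 15.7]
opening: 0.0116
gripper_force: 59.8
[-0.28150162  0.93589016  0.22594907] -0.20346230492463838
```

View pics/w3.png

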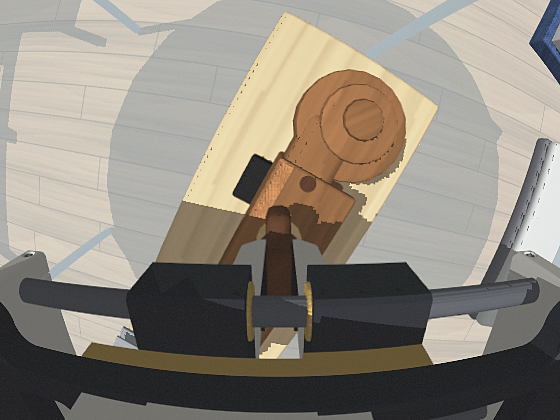

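The picture shows the long wing (279,212) pointing up at the scroll end. The scroll's outer disc is centred near (350,120), the cheek dot is at (308,184), and the board's left edge runs from (183,203) to (285,12). I'll work out the head's axis from these.

```bash
python3 - <<'E'
from h import *
A=lambda a,b:np.degrees(np.arctan2(b[1]-a[1],b[0]-a[0])).round(2)
ax=np.array([.5158,.0575])
print("scroll",A(ax,pt(350,118,.084)),"dot",A(ax,pt(308,184,.083)),pt(350,118,.084),pt(308,184,.083))
print("board",A(pt(183,203,.018),pt(285,12,.018)))
print("blade yaw", R.from_rotvec(np.load("last.npz")["o"]).as_matrix()[:2,0], R.from_rotvec(np.load("last.npz")["o"]).as_matrix()[:2,1])
x=R.from_rotvec(np.load("last.npz")["o"]).as_matrix()[:2,0];print(np.degrees(np.arctan2(x[1],x[0])))
d=pt(279,208,.083+.066-.015)-np.r_[ax,0];print("wing",np.degrees(np.arctan2(d[1],d[0])))
print("cheek edges",A(pt(222,262,.083),pt(281,153,.083)),A(pt(325,258,.083),pt(356,200,.083)))
E
```

```text
scroll 73.24 dot 75.65 [0.5403563  0.13905382 0.084     ] [0.52539991 0.09503246 0.083     ]
board 73.7
blade yaw [-0.21411286  0.97680809] [0.97680489 0.21411555]
102.36349607327112
wing 102.43128323836406
cheek edges 73.74 77.65
```

```bash
python3 -m inch '[-0.2,-0.1,-0.3,-3,0, -0.3,-0.2,-0.6,-6,0, -0.3,-0.2,-0.8,-9,0, -0.3,-0.2,-1.1,-12,0, -0.3,-0.2,-1.3,-15,0]' 60; python3 -c "
from h import *
s=robot.read_state();print(s['wrist_torque'])"
```

```text
t: 7.65
tool_pos: [0.516, 0.0571, 0.1049]
orientation: [2.27, 2.168, 0.003]
force: [-3.8, -1.6, 16.7]
opening: 0.0117
gripper_force: 59.8
[-0.19956302  1.11098699  0.19026336]
```

```bash
python3 -m inch '[0,0,-0.3,-3,0, 0,0,-0.5,-6,0, 0,0,-0.7,-9,0, 0,0,-0.9,-12,0, 0,0,-1.1,-14,0, 0,0,-1.1,-14,0]' 60; python3 -c "
from h import *
s=robot.read_state();print(s['wrist_torque'],s['force'])
x=R.from_rotvec(s['orientation']).as_matrix()[:2,0];print(np.degrees(np.arctan2(x[1],x[0])))"
```

```text
t: 8.15
tool_pos: [0.516, 0.0571, 0.1039]
orientation: [2.518, 1.876, 0.003]
force: [-5.0, -0.6, 17.9]
opening: 0.0119
gripper_force: 59.8
[-0.1476211   1.26607917  0.03250626] [-4.960158   -0.55410609 17.87853091]
73.37136907132627
```

It's aligned but still sinking at 15–18 N, so I'll work it 30° past and back under the same push to wedge it firmer.

```bash
python3 -m inch '[-0.2,0,0,-3,0, -0.3,0,-0.1,-6,0, -0.4,0,-0.2,-9,0, -0.4,0,-0.3,-12,0, -0.4,0,-0.4,-15,0, -0.4,0,-0.5,-18,0, -0.4,0,-0.6,-21,0, -0.4,0,-0.7,-24,0]' 60; python3 -c "
from h import *
s=robot.read_state();print(s['wrist_torque'])"
```

```text
t: 8.82
tool_pos: [0.5158, 0.0572, 0.1032]
orientation: [2.853, 1.311, 0.005]
force: [-4.7, -0.9, 16.2]
opening: 0.0117
gripper_force: 59.8
[-0.10121672  1.01105178  0.26504465]
```

```bash
python3 -m inch '[0,0,0,4,0, 0,0,-0.1,8,0, 0,0,-0.2,12,0, 0,0,-0.3,16,0, 0,0,-0.4,20,0]' 60; python3 -c "
from h import *
s=robot.read_state();print(s['wrist_torque'])
x=R.from_rotvec(s['orientation']).as_matrix()[:2,0];print(np.degrees(np.arctan2(x[1],x[0])))"
```

```text
t: 9.23
tool_pos: [0.5158, 0.0571, 0.1028]
orientation: [2.577, 1.793, 0.004]
force: [-3.2, -0.5, 16.2]
opening: 0.0114
gripper_force: 60.1
[-0.27401752  0.92200141 -0.28344306]
69.67305169306356
```

```bash
python3 -m inch '[0,0,0,4,0, 0,0,0.7,4,0, 0,0,1.4,4,0, 0,0,2.2,4,0]' 60; python3 -c "
from h import *
s=robot.read_state();print(s['wrist_torque'])
x=R.from_rotvec(s['orientation']).as_matrix()[:2,0];print(np.degrees(np.arctan2(x[1],x[0])))"
```

```text
t: 9.57
tool_pos: [0.5158, 0.057, 0.1043]
orientation: [2.515, 1.878, 0.004]
force: [0.5, -1.6, 7.6]
opening: 0.0115
gripper_force: 59.9
[-0.2413466   0.02787396  0.31865033]
73.51273277135867
```

```bash
python3 -m inch '[0,0,0.5,0,40, 0,0,0.5,0,40, 0,0,0.5,0,40, 0,0,0.5,0,40, 0,0,20,0,40, 0,0,50,0,50, 0,0,85,0,50, 0,0,115,0,50, 0,0,115,0,50]' 60; python3 -c "
from h import *
s=shot('pics/w4.png');print(s['tool_pos'],s['force'])
a=cv2.imread('pics/w4.png')[60:260,180:380];cv2.imwrite('pics/c4.png',cv2.resize(cv2.convertScaleAbs(a,alpha=1.6),(600,600),interpolation=2))"
```

```text
t: 10.32
tool_pos: [0.5174, 0.0575, 0.2244]
orientation: [2.512, 1.876, 0.013]
force: [0.4, 0.6, 1.1]
opening: 0.0461
gripper_force: 0.0
[0.51742134 0.05745207 0.22440308] [0.4003484  0.56687968 1.13935079]
```

View pics/c4.png

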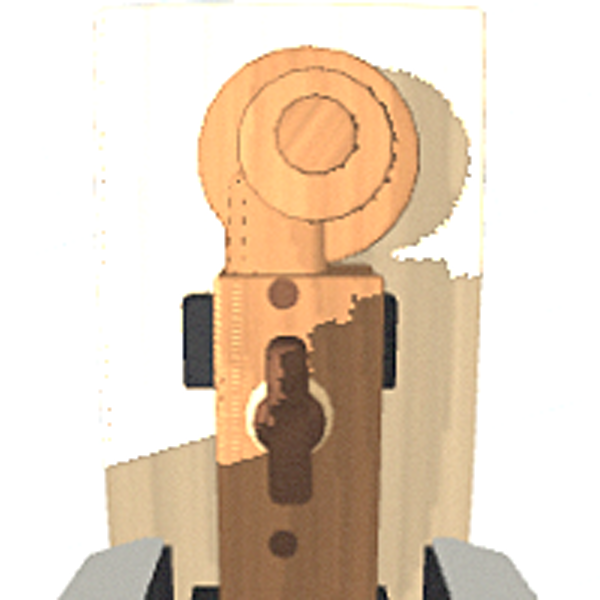

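The crop shows the wing end at (288,340), the short end at (290,503), the bush centred at (290,415), and the cheek dots at (284,293) and (283,543). The wing lies along the head. I'll check the numbers.

```bash
python3 - <<'E'
from h import *
f=lambda u,v,z:pt(180+u/3,60+v/3,z)
A=lambda a,b:np.degrees(np.arctan2(b[1]-a[1],b[0]-a[0])).round(2)
print("dots",A(f(283,543,.086),f(284,293,.086)),"edges",A(f(219,590,.086),f(217,280,.086)),A(f(379,590,.086),f(382,280,.086)))
print("board",A(f(109,580,.018),f(98,10,.018)),A(f(469,580,.018),f(485,10,.018)))
for d in(.016,.020,.024):
  a=f(288,340,.152-d);b=f(290.5,503,.157-d);print(d,A(b,a),np.hypot(*(a-b)[:2]))
E
```

```text
dots 73.17 edges 72.76 74.29
board 72.85 73.67
0.016 74.33 0.04368112308409794
0.02 74.33 0.04439107814004734
0.024 74.33 0.04510103319608665
```

Head axis is about 73.3° and the wing about 74°, aligned within 1°. The peg is seated about 20 mm deep, the fingers are clear, and the set peg wasn't touched.

```bash
python3 -c "
from plant import job
print(job.close_job())"
```

```text
the job is handed in; nothing more can be done
None
```

The loose peg is pressed in about 18 mm at up to about 18 N (measured after each move), its long wing within about 1° of the head's line, and the job is handed in; I had no direct check of how firmly it is wedged beyond a turning torque of about 0.3 N m near the end.

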